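Run the GO thread ring gauge down its stud to the shoulder

ROBOT

A 6-joint arm with a two-finger parallel gripper is mounted at the origin on a cart in front of the work surface, level with it; the furniture and walls round the work are solid. World frame = base frame: x ahead of the robot, y to its left, z up, the work surface at z = 0. Lengths are in mm, angles in rad, forces in N, time in s.
With the tool pointing down it reaches from about 375 to 925 mm from the base axis. Payload 5.7 kg.
Tool frame: the origin (TCP) lies at the very end of the fingers, on their centre line; the grasp point (between the pads) lies r.grip_depth behind it (r.grip_depth is the distance from the TCP to the grasp point, in mm); z points along the fingers, y is the line along which they close (so a half turn about z gives the same grasp; the last joint's range is limited). The gripper opens to 85 mm and grips with 20 to 120 N. Pads are 22 mm wide; open, the fingers measure 114 mm over their backs; the gripper's body (76 mm by 85 mm) begins 54 mm behind the grasp point. The pads swing forward as they close: fully open they stand 13 mm farther back than shut.
Start: joints at [1.22, 0.359, 1.51, -0, 1.272, -0.115], TCP at [140.167, 583.366, 231.267] pointing down, gripper open.
Joint ranges: [-2.97, 2.97], [-1.01, 2.36], [0.21, 2.38], [-0.96, 4.11], [0.2, 2.71], [-2.98, 2.98]. Speed limits (rad/s): [2.39, 2.39, 3.14, 3.14, 3.14, 3.14].

INTERFACE

Orientations are given as [roll, pitch, yaw] about the fixed x, y, z axes, in that order (R = Rz(yaw) Ry(pitch) Rx(roll)).
In Python, from station import r gives the robot as it stands.
- The arm moves only by the tool apply_moves, never from a script. Its argument "plan" is a list of rows, each an object with "translation": the shift along the tool's x, y, z in m, a list of three; "delta_rot": the turn, a rotation vector about the tool's x, y, z in rad, a list of three. In form: [{"translation": [tx, ty, tz], "delta_rot": [wx, wy, wz]}, ...]. A call has 1 to 12 rows; each row shifts and turns the commanded pose from where the row before left it, along the tool's axes as they then stand; what a row does not reach is not made up. A row lasts 1/12 s, in which the tool goes at most 41.7 mm and 7.16 degrees, less where a joint would pass 70% of its speed; a pose out of reach is approached as far as the arm can. A call is refused whole if a number of a shift passes 0.0417 or a number of a turn 0.125, either way. A call with a gripper value outside its range is refused whole. "jaw" is the closure, from 0 (fully open) to 1 (shut), set as the call begins (left out, the last holds). The fingers move at their own pace and stop on an object; "force" is the grip in N (left out, the last holds). Time passes only in rows, so rows that do not move let the fingers close. It gives the time, the measured TCP pose, the force, the opening and the grip force at its end, in the units of the state.
- r.state(): the state, without advancing time (a new reading comes with each control period).
- r.capture(name): name is "side" or "top"; returns a dict with "image" (480x640x3 uint8, red, green, blue), "camera_matrix" (3x3 intrinsics, pixels), "R" (3x3) and "t" (3): a world point X has camera coordinates R X + t. Camera axes: x right, y down, z forward; pixel columns grow to the right and rows downward; lengths in mm; the calibration is good to about 2 mm. A picture is of the moment at which its call begins. There is no depth.
- r.close_job(): hands the job in; it is judged then, once.
The state is a dict: "time_s": time; "qpos": joint angles; "joint_vel": joint speeds; "joint_efforts": joint torques, N m; "position": TCP position; "tool_rot": TCP orientation; "ft_force": force on the tool from outside, world axes, zero at the start; "torque": the same for the moment, N m; "width": opening from 0.0 (shut) to 1.0 (fully open); "gripper_force": force on a finger pad.
Only numpy, scipy, OpenCV 4.12 (cv2) and the standard library are available. Lean on these libraries where they do the work, as an engineer would, in place of code of your own. Each camera call takes 0.05 s, during which the arm holds its last target. There are 200 camera calls.

TASK

The two ring gauges are already started on their studs. Screw the green GO gauge on, clockwise seen from above, until you feel the resistance rise as it meets the shoulder (there is less than a quarter turn to go, and its white line then points the same way as the black line on the foot); stop there without forcing it further, and let go. Do not turn the red NO-GO gauge.

Things in the scene. Friction and masses are not known exactly. Their poses are not given: they have to be found in the camera images.
- go_ring_centre (a point): Centre (half-way up, on the axis) of the GO ring gauge: knurled steel ring, 40 mm diameter, 20 mm high, green band and top. It turns on an upright fixed steel stud whose end is 33 mm above this point, and sinks 3 mm per turn. Below the ring: hex shoulder, 26 mm across corners, 30 mm high, on an aluminium foot 80 x 80 mm whose top is 40 mm below this point, 14 mm above the bench.
- go_turn (a joint): How far the GO ring is screwed on, rad; grows clockwise seen from above. Starts between -1.3 and -0.8, ends at 0, where it meets the shoulder and can go no farther on the thread; its white line then lies over the black line on the foot. Runs easily up to there (0.06 N m) and stays where it is left.
- go_wind (a joint): Wind-up of the spring-held stud with the ring on it, rad, 1.5 N m per rad, positive clockwise seen from above. At most about 0.05 while the ring runs freely; once the ring is at the shoulder, any further turn of the ring goes into this: the resistance rises. It springs back to 0 when the ring is let go. Over 0.4 is forced.
- nogo_ring_mark (a point): White line on the top face of the NO-GO ring gauge, 16 mm from its axis, 10 mm above its half height: same ring, stud and foot, but with red band and top. To be left as it is. The two stands are 14 cm or more apart; either may be the left one.

How it is judged:
By the outcome, as a careful person would: the job done as asked, in the order asked, and still so for the second after the job is handed in, with the robot touching nothing.
It also fails if it takes over 32 s, if anything falls off the work surface, if the arm or the gripper's body presses on something with over 40 N, if the wrist force passes 120 N, or if a joint passes its speed limit or range.

## Working session

There is one attempt and no reset: what is moved stays moved. The work goes in short steps, Python scripts to look and compute and a tool call to move; the robot and the scene stay as the last step left them, time stands still between calls to the robot, and variables do not carry over. Pictures are saved under pics/ and viewed, at most 10 in all, crops included, and the job is handed in when it is done.

Besides the shell and the picture viewer there is one more tool, called after "Call:" as a command line: name --argument value ..., lists and objects as JSON in quotes. apply_moves: Moves the arm, as the interface text tells. Its arguments: {"type":"object","properties":{"plan":{"type":"array","items":{"type":"object","properties":{"translation":{"type":"array","items":{"type":"number"}},"delta_rot":{"type":"array","items":{"type":"number"}}}}},"jaw":{"type":"number"},"force":{"type":"number"}},"required":["plan"]}

```bash
mkdir -p pics; ls
python3 - <<'E'
from station import r
import cv2, numpy as np
for n in("top","side"):
    c=r.capture(n); cv2.imwrite(f"pics/{n}0.png",c["image"][:,:,::-1])
    np.savez(f"{n}0.npz",**c); print(n,c["camera_matrix"].tolist(),np.round(c["R"],3).tolist(),c["t"])
print(r.state(), r.grip_depth)
E
```

```text
pics
top [[441.201658339791, 0.0, 318.961144935194], [0.0, 441.201658339791, 232.06431082115225], [0.0, 0.0, 1.0]] [[0.015, -1.0, 0.011], [-0.998, -0.016, -0.058], [0.058, -0.01, -0.998]] [-58.65135091 518.37808077 916.9452806 ]
side [[442.41742943957246, 0.0, 308.7150399059669], [0.0, 442.41742943957246, 243.10426582090685], [0.0, 0.0, 1.0]] [[0.94, -0.34, 0.012], [-0.185, -0.54, -0.821], [0.285, 0.77, -0.571]] [-481.05672794  156.58964559  785.07481016]
{'time_s': 0.1, 'qpos': array([ 1.21990371e+00,  3.59457274e-01,  1.51135073e+00,  6.96955336e-07,
        1.27248763e+00, -1.15049536e-01]), 'joint_vel': array([-0.00126859, -0.00263874, -0.00259075, -0.00096978,  0.00113424,
       -0.00130492]), 'joint_efforts': array([-2.50824218e-03, -5.28655243e+01, -2.79347563e+01, -4.14816759e-04,
        5.15516949e-03, -2.36961750e-05]), 'position': array([139.95979644, 582.80678819, 230.51307385]), 'tool_rot': array([-3.13990100e+00, -1.96156836e-04,  2.90574921e+00]), 'ft_force': array([-0.15072986, -1.12873107, -0.18324222]), 'torque': array([-0.0516181 ,  0.00232472, -0.03830473]), 'gripper_force': 0.0, 'width': 0.9999369100871675} 18.700000000000003
```

View pics/top0.png

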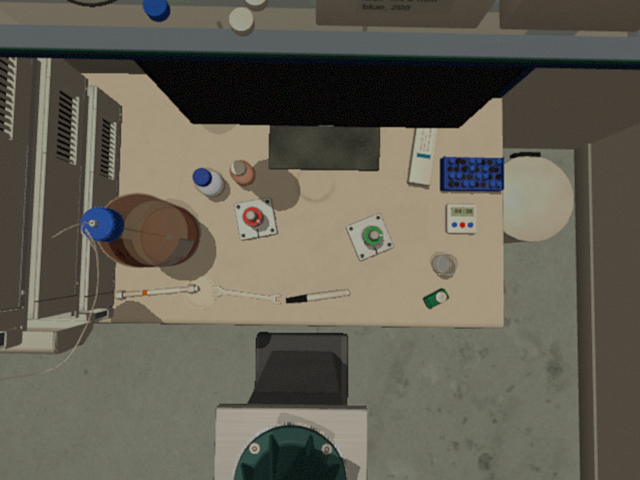

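View pics/side0.png

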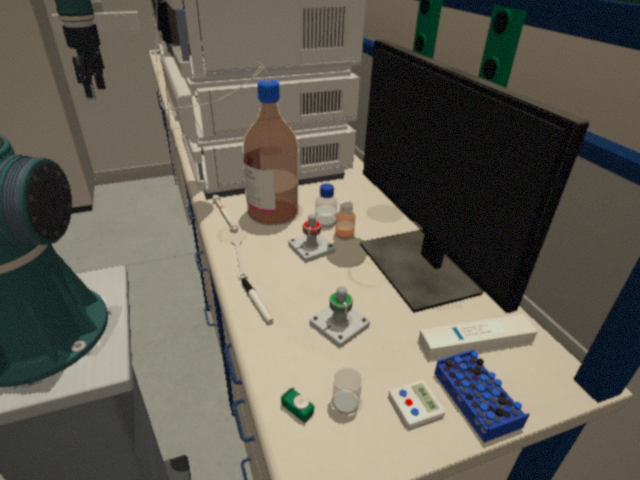

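The top view shows the green ring at about (373,236) and the red at (253,216). The side view has green at (341,300) and red at (312,228). Next I'll zoom in and measure.

```bash
cat > h.py <<'E'
import numpy as np, cv2
def ray(c,uv,z):
    K,R,t=c["camera_matrix"],c["R"],c["t"]
    o=-R.T@t; d=R.T@np.linalg.solve(K,[uv[0],uv[1],1.]); return o+d*(z-o[2])/d[2]
def proj(c,X):
    p=c["camera_matrix"]@(c["R"]@np.array(X,float)+c["t"]); return p[:2]/p[2]
def green(c,box):
    h=cv2.cvtColor(c["image"],cv2.COLOR_RGB2HSV); m=cv2.inRange(h,(45,90,40),(85,255,255))
    x0,y0,x1,y1=box; k=np.zeros_like(m); k[y0:y1,x0:x1]=m[y0:y1,x0:x1]; return k
E
python3 - <<'E'
from h import *
T=dict(np.load("top0.npz"));S=dict(np.load("side0.npz"))
for c,b,n in((T,(340,205,405,270),"t"),(S,(305,275,375,345),"s")):
    m=green(c,b); ys,xs=np.nonzero(m); print(n,len(xs),xs.mean(),ys.mean(),xs.min(),xs.max(),ys.min(),ys.max())
    hull=cv2.convexHull(np.c_[xs,ys].astype(np.int32)); e=cv2.minEnclosingCircle(hull); print(e, ray(c,e[0],64),ray(c,e[0],60))
    x0,y0,x1,y1=b; cv2.imwrite(f"pics/{n}c.png",cv2.resize(c["image"][y0:y1,x0:x1,::-1],(590,590),interpolation=cv2.INTER_CUBIC))
E
```

```text
t 152 372.07236842105266 235.48684210526315 364 381 226 244
((372.5, 235.08824157714844), 9.10208511352539) [ 511.97696175 -157.6683084    64.        ] [ 512.18948728 -158.19554359   60.        ]
s 136 339.49264705882354 301.6764705882353 331 350 293 311
((340.5, 301.25), 10.854247093200684) [ 508.66869793 -167.38066323   64.        ] [ 510.60825602 -163.40154129   60.        ]
```

View pics/tc.png

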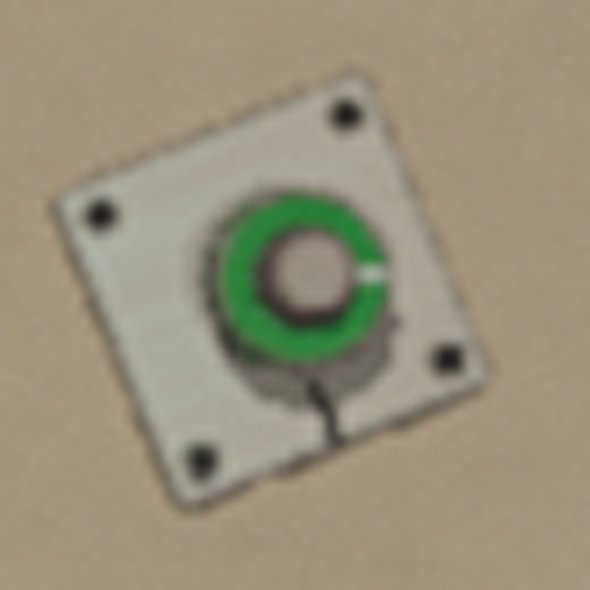

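View pics/sc.png

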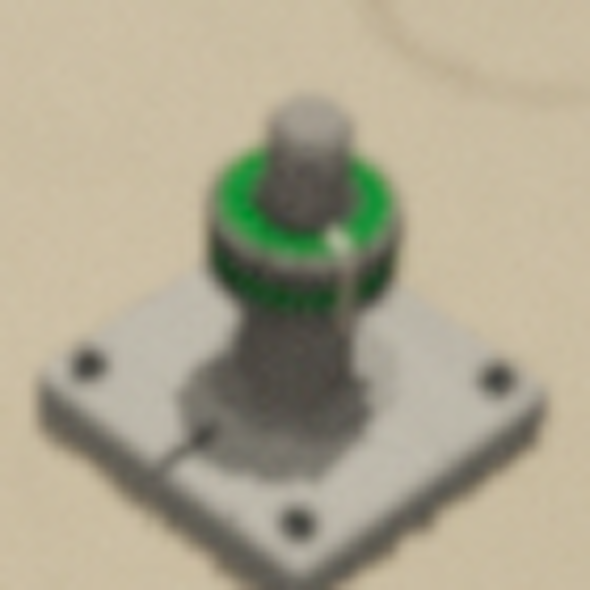

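Zoomed in, the white line points image-right (370,272) and the black line runs to (338,440). The ring centre is near (302,275). That leaves roughly 69° clockwise. Now I'll compute exact values in world coordinates.

Run:
```python
from h import *
T=dict(np.load("top0.npz"));S=dict(np.load("side0.npz"))
s=65/590; f=lambda u,v:(340+(u+.5)*s-.5,205+(v+.5)*s-.5)
g=70/590; fs=lambda u,v:(305+(u+.5)*g-.5,275+(v+.5)*g-.5)
P=lambda *a:np.round(ray(*a),1)
print("top stud",P(T,f(312,271),87),"ring",P(T,f(302,275),64),"foot",P(T,np.mean([f(*q) for q in((58,200),(360,70),(490,370),(190,510))],0),14))
print("side stud",P(S,fs(312,120),87),"ring",P(S,fs(306,210),64),"foot",P(S,np.mean([fs(*q) for q in((38,385),(545,400))],0),14))
w=ray(T,f(371,272),64)-ray(T,f(302,275),64); 
for q in((336,440),(316,390)):
  b=ray(T,f(*q),14)-ray(T,np.mean([f(*q) for q in((58,200),(360,70),(490,370),(190,510))],0),14)
  print("white",np.arctan2(w[1],w[0]),"black",np.arctan2(b[1],b[0]))
e=ray(T,f(490,370),14)-ray(T,f(360,70),14);print("edge",np.arctan2(e[1],e[0]))
for n,p,z in(("bottlecap",(100,222),0),("bottlebase",(165,235),0),("instr",(118,320),0),("mon",(190,122),0)):print(n,P(T,p,z))
print("bottle top side",[np.round(ray(S,(268,95),z)) for z in(200,250,300)],[np.round(ray(T,(100,222),z)) for z in(200,250,300)])
```

```text
top stud [ 512.1 -157.4   87. ] ring [ 512.5 -158.3   64. ] foot [ 512.1 -158.5   14. ]
side stud [ 511.7 -162.    87. ] ring [ 511.1 -163.4   64. ] foot [ 509.8 -165.3   14. ]
white -1.5119054383308361 black -2.748986359324818
white -1.5119054383308361 black -2.747604444266067
edge -2.7253005291006622
bottlecap [534.4 417.8   0. ]
bottlebase [508.7 278.3   0. ]
instr [327.4 370.9   0. ]
mon [755.2 232.8   0. ]
bottle top side [array([593., 581., 200.]), array([549., 416., 250.]), array([505., 250., 300.])] [array([520., 321., 200.]), array([516., 296., 250.]), array([512., 272., 300.])]
```

Call:
apply_moves --plan '[{"translation": [0.0039, -0.0338, 0], "delta_rot": [0, 0, 0]}, {"translation": [0.0039, -0.0338, 0], "delta_rot": [0, 0, 0]}, {"translation": [0.0039, -0.0338, 0], "delta_rot": [0, 0, 0]}, {"translation": [0.0039, -0.0338, 0], "delta_rot": [0, 0, 0]}, {"translation": [0.0039, -0.0338, 0], "delta_rot": [0, 0, 0]}]'

```text
time_s: 0.52
position: [81.0, 421.7, 230.7]
tool_rot: [-3.14, -0.0, 2.906]
ft_force: [0.6, -0.2, 0.2]
width: 1.0
gripper_force: 0.0
```

Call:
apply_moves --plan '[{"translation": [0.0035, -0.0298, 0], "delta_rot": [0, 0, 0]}, {"translation": [-0.0345, -0.0055, 0], "delta_rot": [0, 0, 0.0875]}, {"translation": [-0.0345, -0.0055, 0], "delta_rot": [0, 0, 0.0875]}, {"translation": [-0.0345, -0.0055, 0], "delta_rot": [0, 0, 0.0875]}, {"translation": [-0.0345, -0.0055, 0], "delta_rot": [0, 0, 0.0875]}, {"translation": [-0.0345, -0.0055, 0], "delta_rot": [0, 0, 0.0875]}, {"translation": [-0.0345, -0.0055, 0], "delta_rot": [0, 0, 0.0875]}, {"translation": [-0.0345, -0.0055, 0], "delta_rot": [0, 0, 0.0875]}, {"translation": [-0.0345, -0.0055, 0], "delta_rot": [0, 0, 0.0875]}, {"translation": [-0.0345, -0.0055, 0], "delta_rot": [0, 0, 0.0875]}]'

```text
time_s: 1.35
position: [297.9, 186.6, 231.3]
tool_rot: [3.141, 0.0, 2.114]
ft_force: [-0.0, -0.5, -0.4]
width: 1.001
gripper_force: 0.0
```

Call:
apply_moves --plan '[{"translation": [-0.0345, -0.0055, 0], "delta_rot": [0, 0, 0.0875]}, {"translation": [-0.0345, -0.0055, 0], "delta_rot": [0, 0, 0.0875]}, {"translation": [-0.0345, -0.0055, 0], "delta_rot": [0, 0, 0.0875]}, {"translation": [-0.0345, -0.0055, 0], "delta_rot": [0, 0, 0.0875]}, {"translation": [-0.0345, -0.0055, 0], "delta_rot": [0, 0, 0.0875]}, {"translation": [-0.0345, -0.0055, 0], "delta_rot": [0, 0, 0.0875]}, {"translation": [-0.0345, -0.0055, 0], "delta_rot": [0, 0, 0.0875]}, {"translation": [-0.0345, -0.0055, 0], "delta_rot": [0, 0, 0.0875]}, {"translation": [-0.0345, -0.0055, 0], "delta_rot": [0, 0, 0.0875]}, {"translation": [-0.0345, -0.0055, 0], "delta_rot": [0, 0, 0.0875]}]'

```text
time_s: 2.18
position: [294.9, -152.3, 231.4]
tool_rot: [3.141, 0.0, 1.239]
ft_force: [0.4, -0.2, 0.4]
width: 1.0
gripper_force: 0.0
```

Call:
apply_moves --plan '[{"translation": [0.009, 0.0297, 0.008], "delta_rot": [0, 0, 0]}, {"translation": [0.009, 0.0297, 0.008], "delta_rot": [0, 0, 0]}, {"translation": [0.009, 0.0297, 0.008], "delta_rot": [0, 0, 0]}, {"translation": [0.009, 0.0297, 0.008], "delta_rot": [0, 0, 0]}, {"translation": [0.009, 0.0297, 0.008], "delta_rot": [0, 0, 0]}, {"translation": [0.009, 0.0297, 0.008], "delta_rot": [0, 0, 0]}, {"translation": [0.009, 0.0297, 0.008], "delta_rot": [0, 0, 0]}]'

```text
time_s: 2.77
position: [513.6, -157.5, 174.4]
tool_rot: [-3.141, 0.0, 1.243]
ft_force: [-0.8, -0.1, -0.7]
width: 1.001
gripper_force: 0.0
```

Call:
apply_moves --plan '[{"translation": [0, 0, 0], "delta_rot": [0, 0, -0.104]}, {"translation": [0, 0, 0], "delta_rot": [0, 0, -0.104]}, {"translation": [0, 0, 0], "delta_rot": [0, 0, -0.104]}, {"translation": [0, 0, 0], "delta_rot": [0, 0, -0.104]}, {"translation": [0, 0, 0], "delta_rot": [0, 0, -0.104]}, {"translation": [0, 0, 0], "delta_rot": [0, 0, -0.104]}, {"translation": [0, 0, 0], "delta_rot": [0, 0, -0.104]}, {"translation": [0, 0, 0], "delta_rot": [0, 0, 0]}]'

```text
time_s: 3.43
position: [512.2, -157.6, 175.0]
tool_rot: [-3.141, -0.001, 1.975]
ft_force: [-1.0, 0.3, -0.8]
width: 1.001
gripper_force: 0.0
```

Run:
```python
from station import r
from h import *
s=r.state(); print(s["position"],s["tool_rot"],s["qpos"],s["torque"])
ims=[]
for n in("top","side"):
    c=r.capture(n); np.savez(f"{n}1.npz",**c)
    u,v=proj(c,s["position"]); print(n,u,v); u,v=int(u),int(v)
    x0,y0=u-50,v-(50 if n=="top" else 40); print(x0,y0)
    ims.append(cv2.resize(c["image"][y0:y0+100,x0:x0+100,::-1],(400,400),interpolation=cv2.INTER_CUBIC))
cv2.imwrite("pics/hover.png",np.hstack(ims))
```

```text
[ 512.2045089  -157.57651046  174.96741013] [-3.14096011e+00 -5.28167032e-04  1.97495208e+00] [-4.27303114e-01  3.27948129e-01  1.71570745e+00 -1.25209476e-04
  1.09875356e+00 -8.31402054e-01] [-0.01633163 -0.02482408 -0.01335769]
top 380.80558689451874 231.72865111263
330 181
side 343.78015004779576 245.27133881836892
293 205
```

View pics/hover.png

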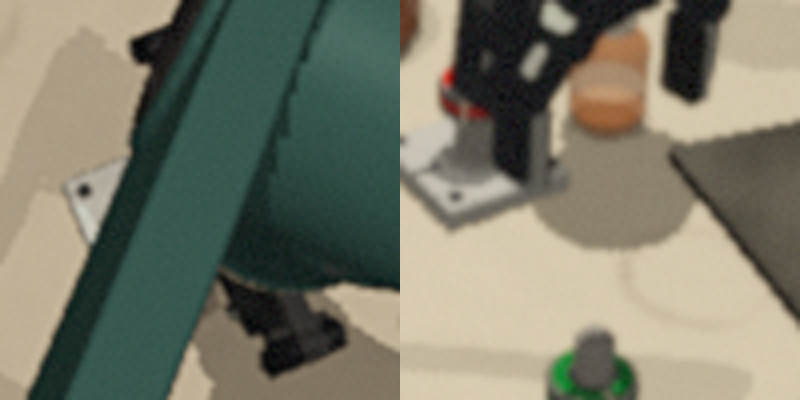

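The top view is blocked by the arm. In the side crop the open fingertips sit at (125,185) and (290,100), so their midpoint is about (345,240.6) in the full image. That is 1–3 px from where I predicted, and in the direction that suggests the side camera is biased about 4 mm in y. I'll take the axis as (512,-159) and descend.

Call:
apply_moves --plan '[{"translation": [-0.0013, -0.0006, 0.02], "delta_rot": [0, 0, 0]}, {"translation": [0, 0, 0.025], "delta_rot": [0, 0, 0]}, {"translation": [0, 0, 0.025], "delta_rot": [0, 0, 0]}, {"translation": [0, 0, 0.025], "delta_rot": [0, 0, 0]}, {"translation": [0, 0, 0.022], "delta_rot": [0, 0, 0]}, {"translation": [0, 0, 0.012], "delta_rot": [0, 0, 0]}, {"translation": [0, 0, 0.01], "delta_rot": [0, 0, 0]}, {"translation": [0, 0, 0], "delta_rot": [0, 0, 0]}, {"translation": [0, 0, 0], "delta_rot": [0, 0, 0]}]'

```text
time_s: 4.28
position: [512.4, -159.2, 36.2]
tool_rot: [-3.141, -0.0, 1.97]
ft_force: [-0.0, 0.7, -0.0]
width: 1.004
gripper_force: 0.0
```

Run:
```python
from station import r
from h import *
s=r.state(); print(s["position"],s["tool_rot"],s["ft_force"],s["torque"])
c=r.capture("side"); np.savez("side2.npz",**c); print(proj(c,s["position"]),proj(c,s["position"]+[0,0,13]))
cv2.imwrite("pics/low.png",cv2.resize(c["image"][240:360,290:410,::-1],(600,600),interpolation=cv2.INTER_CUBIC))
```

```text
[ 512.39356384 -159.15396212   36.17778084] [-3.14106470e+00 -4.38934753e-04  1.97002882e+00] [-0.01048957  0.69758269 -0.01616631] [-0.00615085 -0.04602188  0.03520178]
[339.7706683  309.47212907] [340.15444767 304.05545163]
```

View pics/low.png

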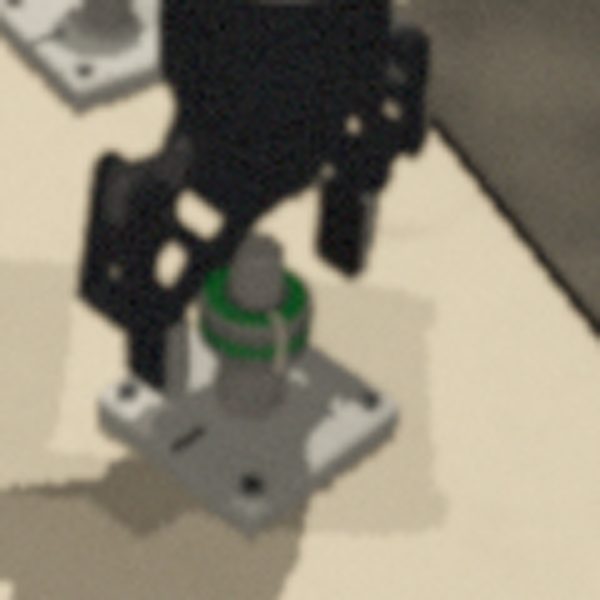

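The fingers straddle the green ring. Their tip midpoint is about (252,331) in the crop and the ring centre about (256,312), which agrees once the height difference is allowed for. I'll close gently.

Call:
apply_moves --plan '[{"translation": [0, 0, 0], "delta_rot": [0, 0, 0]}, {"translation": [0, 0, 0], "delta_rot": [0, 0, 0]}, {"translation": [0, 0, 0], "delta_rot": [0, 0, 0]}, {"translation": [0, 0, 0], "delta_rot": [0, 0, 0]}, {"translation": [0, 0, 0], "delta_rot": [0, 0, 0]}, {"translation": [0, 0, 0], "delta_rot": [0, 0, 0]}, {"translation": [0, 0, 0], "delta_rot": [0, 0, 0]}, {"translation": [0, 0, 0], "delta_rot": [0, 0, 0]}]' --jaw 1 --force 25

```text
time_s: 5.0
position: [513.0, -159.3, 37.0]
tool_rot: [3.141, 0.001, 1.971]
ft_force: [-1.2, 0.8, 6.2]
width: 0.458
gripper_force: 25.8
```

Run:
```python
from station import r
s=r.state(); [print(k,s[k]) for k in("time_s","position","tool_rot","ft_force","torque","width","gripper_force","joint_efforts")]
```

```text
time_s 5.0
position [ 513.02438859 -159.31580173   37.02949165]
tool_rot [3.14072503e+00 9.35524684e-04 1.97127276e+00]
ft_force [-1.19337004  0.77077232  6.21104546]
torque [0.13935221 0.07150028 0.02269344]
width 0.4584121601138096
gripper_force 25.84071546792984
joint_efforts [-3.96636855e-01 -4.87223196e+01 -1.56755358e+01 -1.74172455e-01
 -2.41403896e-01 -2.82881783e-04]
```

Call:
apply_moves --plan '[{"translation": [0, 0, 3e-05], "delta_rot": [0, 0, 0.06]}, {"translation": [0, 0, 3e-05], "delta_rot": [0, 0, 0.06]}, {"translation": [0, 0, 3e-05], "delta_rot": [0, 0, 0.06]}, {"translation": [0, 0, 3e-05], "delta_rot": [0, 0, 0.06]}, {"translation": [0, 0, 3e-05], "delta_rot": [0, 0, 0.06]}, {"translation": [0, 0, 3e-05], "delta_rot": [0, 0, 0.06]}, {"translation": [0, 0, 3e-05], "delta_rot": [0, 0, 0.06]}, {"translation": [0, 0, 3e-05], "delta_rot": [0, 0, 0.06]}, {"translation": [0, 0, 3e-05], "delta_rot": [0, 0, 0.06]}, {"translation": [0, 0, 3e-05], "delta_rot": [0, 0, 0.06]}, {"translation": [0, 0, 0], "delta_rot": [0, 0, 0]}, {"translation": [0, 0, 0], "delta_rot": [0, 0, 0]}]'

```text
time_s: 6.0
position: [513.1, -159.3, 36.8]
tool_rot: [3.14, 0.0, 1.371]
ft_force: [-1.1, 1.2, 6.3]
width: 0.457
gripper_force: 25.9
```

```bash
cat > st.py <<'E'
from station import r
import numpy as np
s=r.state(); np.set_printoptions(precision=4,suppress=True)
[print(k,s[k]) for k in("time_s","position","tool_rot","ft_force","torque","width","gripper_force","qpos","joint_efforts")]
E
python3 st.py
```

```text
time_s 6.0
position [ 513.118  -159.3193   36.7797]
tool_rot [3.1401 0.0003 1.371 ]
ft_force [-1.0908  1.1674  6.338 ]
torque [ 0.1838 -0.0536  0.0205]
width 0.4573494145131676
gripper_force 25.870646238327026
qpos [-0.4297  0.5236  1.834   0.0001  0.7826 -0.23  ]
joint_efforts [ -0.5896 -48.6785 -15.5576  -0.2005  -0.1996   0.1751]
```

Call:
apply_moves --plan '[{"translation": [0, 0, 3e-05], "delta_rot": [0, 0, 0.06]}, {"translation": [0, 0, 3e-05], "delta_rot": [0, 0, 0.06]}, {"translation": [0, 0, 3e-05], "delta_rot": [0, 0, 0.06]}, {"translation": [0, 0, 3e-05], "delta_rot": [0, 0, 0.06]}, {"translation": [0, 0, 3e-05], "delta_rot": [0, 0, 0.06]}, {"translation": [0, 0, 3e-05], "delta_rot": [0, 0, 0.06]}, {"translation": [0, 0, 3e-05], "delta_rot": [0, 0, 0.06]}, {"translation": [0, 0, 0], "delta_rot": [0, 0, 0]}, {"translation": [0, 0, 0], "delta_rot": [0, 0, 0]}]'

```text
time_s: 6.75
position: [513.2, -159.4, 36.6]
tool_rot: [3.14, -0.0, 0.951]
ft_force: [-0.4, 1.1, 6.5]
width: 0.46
gripper_force: 25.9
```

```bash
python3 st.py
python3 - <<'E'
from station import r
from h import *
c=r.capture("side"); np.savez("side3.npz",**c)
cv2.imwrite("pics/turn.png",cv2.resize(c["image"][260:360,290:390,::-1],(600,600),interpolation=cv2.INTER_CUBIC))
E
```

```text
time_s 6.75
position [ 513.1829 -159.3633   36.5551]
tool_rot [ 3.14   -0.0003  0.9511]
ft_force [-0.4204  1.1317  6.5262]
torque [0.1308 0.0493 0.0531]
width 0.4599444626891035
gripper_force 25.861062705516815
qpos [-0.4297  0.524   1.834   0.      0.782   0.19  ]
joint_efforts [ -0.5915 -48.7062 -15.4695  -0.1997  -0.157    0.1751]
```

View pics/turn.png

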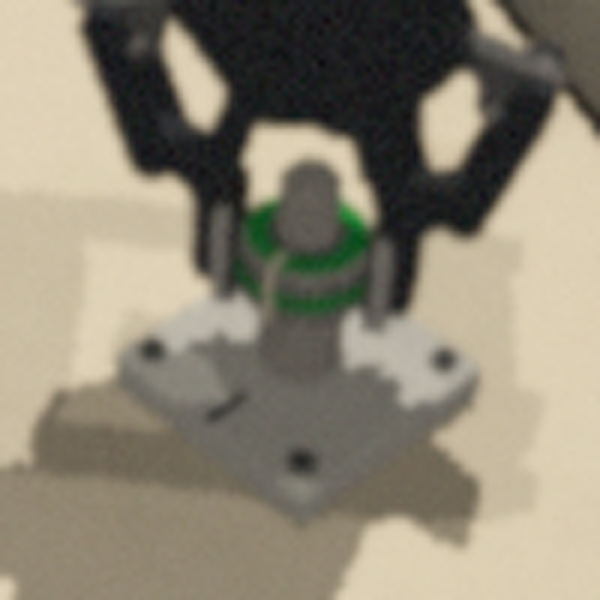

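The white line, at crop (272,270), has turned with the gripper and is nearing the black line's direction. The joint-6 effort holds steady at 0.175 while the ring runs free. From here I'll use small steps.

Call:
apply_moves --plan '[{"translation": [0, 0, 2e-05], "delta_rot": [0, 0, 0.03]}, {"translation": [0, 0, 2e-05], "delta_rot": [0, 0, 0.03]}, {"translation": [0, 0, 2e-05], "delta_rot": [0, 0, 0.03]}, {"translation": [0, 0, 2e-05], "delta_rot": [0, 0, 0.03]}, {"translation": [0, 0, 0], "delta_rot": [0, 0, 0]}, {"translation": [0, 0, 0], "delta_rot": [0, 0, 0]}]'

```text
time_s: 7.3
position: [513.2, -159.3, 36.5]
tool_rot: [3.14, -0.001, 0.831]
ft_force: [0.1, 0.4, 5.5]
width: 0.458
gripper_force: 25.9
```

```bash
python3 st.py
```

```text
time_s 7.3
position [ 513.2022 -159.3473   36.4941]
tool_rot [ 3.1401 -0.0005  0.8312]
ft_force [0.1151 0.3762 5.4885]
torque [ 0.1828 -0.0272  0.0402]
width 0.4575871874976416
gripper_force 25.856066644191742
qpos [-0.4297  0.5241  1.834   0.0001  0.7818  0.3099]
joint_efforts [ -0.5855 -48.6196 -15.4381  -0.19    -0.1629   0.1155]
```

Call:
apply_moves --plan '[{"translation": [0, 0, 0], "delta_rot": [0, 0, 0.025]}, {"translation": [0, 0, 0], "delta_rot": [0, 0, 0.025]}, {"translation": [0, 0, 0], "delta_rot": [0, 0, 0]}, {"translation": [0, 0, 0], "delta_rot": [0, 0, 0]}]'

```text
time_s: 7.63
position: [513.2, -159.4, 36.5]
tool_rot: [3.14, -0.001, 0.781]
ft_force: [0.4, 1.4, 6.5]
width: 0.459
gripper_force: 25.9
```

```bash
python3 st.py
```

```text
time_s 7.6333
position [ 513.2346 -159.36     36.5101]
tool_rot [ 3.14   -0.0006  0.7813]
ft_force [0.4317 1.4358 6.4827]
torque [0.1276 0.039  0.0527]
width 0.4590563800624383
gripper_force 25.852653086185455
qpos [-0.4296  0.5241  1.834   0.      0.7818  0.3598]
joint_efforts [ -0.5773 -48.7323 -15.437   -0.1868  -0.1378   0.1052]
```

Call:
apply_moves --plan '[{"translation": [0, 0, 0], "delta_rot": [0, 0, 0.025]}, {"translation": [0, 0, 0], "delta_rot": [0, 0, 0.025]}, {"translation": [0, 0, 0], "delta_rot": [0, 0, 0]}, {"translation": [0, 0, 0], "delta_rot": [0, 0, 0]}]'

```text
time_s: 7.97
position: [513.2, -159.4, 36.5]
tool_rot: [3.14, -0.001, 0.731]
ft_force: [-0.2, 1.0, 5.5]
width: 0.459
gripper_force: 25.8
```

```bash
python3 st.py|tail -6
```

```text
ft_force [-0.2088  0.9667  5.4701]
torque [ 0.0839 -0.0586  0.0726]
width 0.458937834952836
gripper_force 25.849592685699463
qpos [-0.4297  0.5242  1.834   0.      0.7817  0.4098]
joint_efforts [ -0.5656 -48.8453 -15.437   -0.1841  -0.1127   0.1053]
```

Call:
apply_moves --plan '[{"translation": [0, 0, 0], "delta_rot": [0, 0, 0.025]}, {"translation": [0, 0, 0], "delta_rot": [0, 0, 0.025]}, {"translation": [0, 0, 0], "delta_rot": [0, 0, 0]}, {"translation": [0, 0, 0], "delta_rot": [0, 0, 0]}]'

```text
time_s: 8.3
position: [513.2, -159.4, 36.5]
tool_rot: [3.14, -0.001, 0.681]
ft_force: [0.2, 1.0, 6.5]
width: 0.458
gripper_force: 25.8
```

```bash
python3 st.py|tail -6
```

```text
ft_force [0.1701 0.9856 6.5033]
torque [ 0.1033 -0.0366  0.0683]
width 0.4583944615190936
gripper_force 25.844693183898926
qpos [-0.4297  0.5242  1.8341 -0.      0.7817  0.4598]
joint_efforts [ -0.6165 -48.8859 -15.4303  -0.1527  -0.1001   0.1527]
```

Call:
apply_moves --plan '[{"translation": [0, 0, 0], "delta_rot": [0, 0, 0.025]}, {"translation": [0, 0, 0], "delta_rot": [0, 0, 0.025]}, {"translation": [0, 0, 0], "delta_rot": [0, 0, 0]}, {"translation": [0, 0, 0], "delta_rot": [0, 0, 0]}]'

```text
time_s: 8.63
position: [513.2, -159.4, 36.5]
tool_rot: [3.14, -0.001, 0.632]
ft_force: [-0.5, 1.0, 5.8]
width: 0.461
gripper_force: 25.8
```

```bash
python3 st.py|tail -6
```

```text
ft_force [-0.4771  0.9654  5.7994]
torque [ 0.1569 -0.0174  0.1584]
width 0.46141355049547494
gripper_force 25.841759741306305
qpos [-0.4296  0.5242  1.834  -0.0001  0.7817  0.5097]
joint_efforts [ -0.6946 -48.8971 -15.4212  -0.108   -0.0934   0.2221]
```

Call:
apply_moves --plan '[{"translation": [0, 0, 0], "delta_rot": [0, 0, 0.03]}, {"translation": [0, 0, 0], "delta_rot": [0, 0, 0]}, {"translation": [0, 0, 0], "delta_rot": [0, 0, 0]}]'

```text
time_s: 8.88
position: [513.2, -159.4, 36.5]
tool_rot: [3.14, -0.001, 0.602]
ft_force: [-0.5, 0.8, 6.5]
width: 0.458
gripper_force: 25.8
```

```bash
python3 st.py|tail -6
```

```text
ft_force [-0.5148  0.7608  6.4663]
torque [ 0.1286 -0.0334  0.2061]
width 0.4584871211832411
gripper_force 25.839757919311523
qpos [-0.4296  0.5242  1.834  -0.0001  0.7817  0.5396]
joint_efforts [ -0.7404 -48.9039 -15.4162  -0.0807  -0.0895   0.2693]
```

The effort now rises at 1.57 N·m/rad, which matches the stud spring, so the ring is at the shoulder with about 0.13 rad of wind-up. I'll ease back 0.1 rad so it doesn't snap, then open and lift.

Call:
apply_moves --plan '[{"translation": [0, 0, 0], "delta_rot": [0, 0, -0.025]}, {"translation": [0, 0, 0], "delta_rot": [0, 0, -0.025]}, {"translation": [0, 0, 0], "delta_rot": [0, 0, -0.025]}, {"translation": [0, 0, 0], "delta_rot": [0, 0, -0.025]}, {"translation": [0, 0, 0], "delta_rot": [0, 0, 0]}]'

```text
time_s: 9.3
position: [513.2, -159.4, 36.5]
tool_rot: [3.14, -0.001, 0.703]
ft_force: [1.2, 1.1, 5.0]
width: 0.459
gripper_force: 25.8
```

```bash
python3 st.py|tail -6
```

```text
ft_force [1.2451 1.1308 5.0182]
torque [ 0.1306 -0.0053  0.0876]
width 0.45899528386976424
gripper_force 25.8479842543602
qpos [-0.4296  0.5242  1.834   0.      0.7817  0.4384]
joint_efforts [ -0.5831 -48.884  -15.4346  -0.1701  -0.1026  -0.2549]
```

Call:
apply_moves --plan '[{"translation": [0, 0, 0], "delta_rot": [0, 0, 0]}, {"translation": [0, 0, 0], "delta_rot": [0, 0, 0]}, {"translation": [0, 0, 0], "delta_rot": [0, 0, 0]}, {"translation": [0, 0, 0], "delta_rot": [0, 0, 0]}, {"translation": [0, 0, 0], "delta_rot": [0, 0, 0]}, {"translation": [0, 0, 0], "delta_rot": [0, 0, 0]}, {"translation": [0, 0, 0], "delta_rot": [0, 0, 0]}, {"translation": [0, 0, 0], "delta_rot": [0, 0, 0]}]' --jaw 0

```text
time_s: 9.97
position: [512.4, -159.1, 35.7]
tool_rot: [-3.142, 0.0, 0.701]
ft_force: [-1.5, -0.2, 0.1]
width: 0.998
gripper_force: 0.0
```

Call:
apply_moves --plan '[{"translation": [0, 0, -0.015], "delta_rot": [0, 0, 0]}, {"translation": [0, 0, -0.025], "delta_rot": [0, 0, 0]}, {"translation": [0, 0, -0.025], "delta_rot": [0, 0, 0]}, {"translation": [0, 0, -0.025], "delta_rot": [0, 0, 0]}, {"translation": [0, 0, -0.025], "delta_rot": [0, 0, 0]}, {"translation": [0, 0, -0.025], "delta_rot": [0, 0, 0]}]'

```text
time_s: 10.47
position: [512.1, -159.0, 176.9]
tool_rot: [-3.141, 0.0, 0.701]
ft_force: [-0.5, 0.2, -0.7]
width: 0.997
gripper_force: 0.0
```

Call:
apply_moves --plan '[{"translation": [-0.023, -0.0193, -0.008], "delta_rot": [0, 0, 0]}, {"translation": [-0.023, -0.0193, -0.008], "delta_rot": [0, 0, 0]}, {"translation": [-0.023, -0.0193, -0.008], "delta_rot": [0, 0, 0]}, {"translation": [-0.023, -0.0193, -0.008], "delta_rot": [0, 0, 0]}, {"translation": [-0.023, -0.0193, -0.008], "delta_rot": [0, 0, 0]}, {"translation": [-0.023, -0.0193, -0.008], "delta_rot": [0, 0, 0]}, {"translation": [0, 0, 0], "delta_rot": [0, 0, 0]}, {"translation": [0, 0, 0], "delta_rot": [0, 0, 0]}]'

```text
time_s: 11.13
position: [331.3, -159.6, 224.2]
tool_rot: [3.14, -0.0, 0.7]
ft_force: [0.5, 0.4, -0.2]
width: 1.001
gripper_force: 0.0
```

Run:
```python
from station import r
from h import *
c=r.capture("top");d=r.capture("side")
a=cv2.resize(c["image"][205:270,340:405,::-1],(400,400),interpolation=cv2.INTER_CUBIC)
b=cv2.resize(d["image"][275:345,305:375,::-1],(400,400),interpolation=cv2.INTER_CUBIC)
cv2.imwrite("pics/end.png",np.hstack([a,b])); print(r.state()["position"])
```

```text
[ 333.0897011  -160.11128396  223.99070561]
```

View pics/end.png

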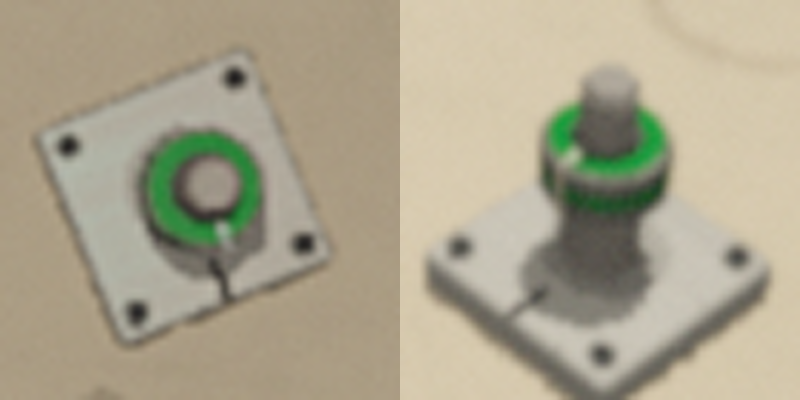

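In the top crop the white line (223,233), seen from the ring centre (204,187), points about 67° below image-right. The black line points the same way, so the gauge is seated. I'll hand it in.

```bash
python3 -c "
from station import r
print(r.close_job())"
```

```text
the job is handed in; nothing more can be done
None
```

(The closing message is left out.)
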